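# Unsnap the terminal cover of a supply unit

### The arm

A 6-joint arm with a two-finger parallel gripper is mounted at the origin on the work surface; the furniture and walls round the work are solid. World frame = base frame: x ahead of the robot, y to its left, z up, the work surface at z = 0. Lengths are in m, angles in degrees, forces in N, time in s.
With the tool pointing down it reaches from about 0.25 to 0.725 m from the base axis. Payload 9.7 kg.
Tool frame: the origin (TCP) lies at the very end of the fingers, on their centre line; the grasp point (between the pads) lies 19 mm behind it; z points along the fingers, y is the direction in which the jaws open and shut (so a half turn about z gives the same grasp; the last joint's range is limited). The gripper opens to 85 mm and grips with 20 to 120 N. Pads are 22 mm wide; open, the fingers measure 114 mm over their backs; the gripper's body (76 mm by 85 mm) begins 54 mm behind the grasp point. The pads swing forward as they close: fully open they stand 13 mm farther back than shut.
Start: joints at [64.286, 4.979, 10.078, 95.1, 0, 90], TCP at [0.239, 0.496, 0.231] pointing down, gripper open.
Joint ranges: [-179.16, 179.16], [-48.56, 103.87], [-65.8, 70.77], [-126.05, 130.52], [-82.76, 87.17], [-180, 180]. Speed limits (degrees/s): [127.2, 127.2, 147.25, 180, 180, 180].

### API

Orientations are given as [roll, pitch, yaw] about the fixed x, y, z axes, in that order (R = Rz(yaw) Ry(pitch) Rx(roll)).
In Python, from workcell import bot gives the robot as it stands. The module is installed in compiled form; this text tells all that it offers.
- The arm moves only by the tool step_arm, never from a script. Its arguments are lists of equal length, an entry for each row: "dr": the turn, a rotation vector about the tool's x, y, z in rad, a list of three; "xyz": the shift along the tool's x, y, z in units of 40 mm (1.0 is 40 mm), a list of three; "gripper": the opening, from 0 (shut) to 1 (fully open). In form: {"dr": [[wx, wy, wz], ...], "xyz": [[x, y, z], ...], "gripper": [gripper, ...]}. A call has exactly 8 rows; each row is the pose to reach, as a shift and turn from the pose commanded when the call began, along the tool's axes at that moment; what a row does not reach only later rows make up. A row lasts 1/10 s, in which the tool goes at most 50 mm and 8.59 degrees, less where a joint would pass 70% of its speed; a pose out of reach is approached as far as the arm can. A call with a gripper value outside its range is refused whole. The fingers move at their own pace and stop on an object; "squeeze" is the grip in N (left out, the last holds). Time passes only in rows, so rows that repeat a pose let the fingers close, or fill a call up. It gives the time, the measured TCP pose, the force and the opening at its end, in the units of the state.
- bot.get_obs(): the state, without advancing time (a new reading comes with each control period).
- bot.camera(name): name is "scene" or "side" or "wrist"; returns a dict with "image" (420x560x3 uint8, red, green, blue), "camera_matrix" (3x3 intrinsics, pixels), "R" (3x3) and "t" (3): a world point X has camera coordinates R X + t. Camera axes: x right, y down, z forward; pixel columns grow to the right and rows downward; lengths in m; the calibration is good to about 2 mm. A picture is of the moment at which its call begins. There is no depth.
- bot.job_done(): hands the job in, once; it reports no verdict.
Trained networks look in a picture, given as the dict that the camera call returned (one of the last four; its "shot" number tells which), for a name from the list of things; names that differ only in an ending like _2 or _b are one class to them, and where a whole thing is asked for, a point or a joint stands for the part that bears it (a point fixed in the world has none). Each returns a list of dicts, best first, with "p" (0 to 1); they miss things now and then, are a little off and sometimes report something else, mostly with a low value. They report only what shows in the picture. A call takes as long as a camera call.
- bot.regions_of(picture, thing): "region" (420x560 bool, what is visible of it) and "box" ([centre column, centre row, width, height] in pixels, round what is visible of it).
The state is a dict: "time": time; "q": joint angles; "qd": joint speeds; "joint_efforts": joint torques, N m; "ee_pos": TCP position; "tcp_rot": TCP orientation; "wrist_force": force on the tool from outside, world axes, zero at the start; "torque": the same for the moment, N m; "opening": finger opening in m.
Only numpy, scipy, OpenCV 4.12 (cv2) and the standard library are available. Lean on these libraries where they do the work, as an engineer would, in place of code of your own. Each camera call takes 0.05 s, during which the arm holds its last target.

### The job

The supply unit on the bench has to be rewired: press the orange snap tab down until the grey terminal cover pops loose, then push the cover by its raised face straight off the terminal strip. Leave it standing upright on the bench just beyond the end of the strip, quite clear of it. Use only the fingertips: do not lift the cover, touch the bare terminals or disturb anything lying about.

Things in the scene. Friction and masses are not known exactly. Their poses are not given: they have to be found in the camera images.
- unit: the supply unit, fixed to the bench: dark grey die-cast housing 54 (x) x 80 (y, from -45 to 35 mm) x 44 mm high with side ribs, two black blanked cable glands on its +y end, the terminal strip and its cover on its -y end. Origin on the bench top on the housing's midline; z up; its -y axis is the way the cover comes off
- tab (a joint): orange snap tab, a sprung tongue in the top of the housing, hinged at its +y end. 0 = up (cover latched); grows as it is pressed down to its stop at 0.12 rad (pad centre 5.2 mm lower). Beyond 0.08 its tooth is out of the cover's latch window. It needs about 3 N to start and 8 N near the stop, and springs up when let go
- tab_pad (a point): centre of the top of the tab's ribbed orange thumb pad, 23 x 23 mm, 52 mm above the bench when up, 8 mm above the housing round it; at y = -23.5 mm in the unit's frame. Press straight down
- cover: light grey plastic cover, about 140 g, loose, hollow, open below and at +y, standing on the bench over the terminal strip (2 mm play; lips keep it from lifting while seated). Shell 46 (x) x 56 (y) mm; low top 47 mm high, raised part 63 mm high. Origin on the bench under the shell's centre, axes as the unit's; seated at y = -77 mm in the unit's frame. Tab pressed: spring pins kick it 13 mm to -y, past the tooth, and it is loose
- cover_push_face (a point): centre of the upright ribbed face that looks to +y, where the cover steps up from 47 to 63 mm: 46 mm wide, 16 mm high, this point 55 mm above the bench. Seated, 39 mm lie between it and the edge of the thumb pad, free above 52 mm. Pushing it to -y (a few N) slides the cover off
- cover_tail (a point): trailing end (+y) of the cover: the crossbar of the latch loop, 36 mm in +y from the push face, 45 mm above the bench; the last part to leave the strip
- strip_end (a point): centre of the free (-y) end of the terminal strip, 98 mm in -y from the unit's origin, 20 mm above the bench; axes as the unit's. The cover is off when its tail is past this point: 60 mm of travel from the seat
- terminals: black terminal strip under the cover, fixed to the unit (same origin and axes): 36 (x) x 47 (y) mm, 34 mm high, with bare brass screws; not to be touched
- paste_tin: round red and silver tin, 68 mm across, 35 mm high, standing on the bench (it and the unit may change places); a bystander, origin under its centre
- copper_bar: copper backing bar 40x150x12 mm lying on the bench; a bystander
- marker_r: red and white paint marker 130 mm long, 14 mm thick, lying on the bench; a bystander
- side_cutters: blue-handled pliers 157x58x16 mm lying on the bench right of the vice; a bystander
- weld_magnet_1: red arrow-shaped welding magnet 64x80x16 mm lying on the bench; a bystander

How it is judged (in metres and radians):
On the way, in this order (a step that is already met when the one before it is completed fails the run):
1. the snap tab is pressed in by the fingers (value of joint tab above 0.07 rad and contact force between the fingers and unit above 0.5 N), for 0.1 s.
2. the cover is pushed clear off the terminal strip, still upright on the bench (y of cover_tail in the frame of strip_end below -0.001 m and angle between cover's own z axis and vertical below 0.15 rad), for 0.2 s.
At the end, for the whole second after the job is handed in: The whole cover, latch loop included, is past the end of the terminal strip, its tail no more than 100 mm from it; it stands upright (within 0.1 rad) on the bench top, at rest, and the tab has sprung up again (below 0.02 rad) (y of cover_tail in the frame of strip_end below -0.001 m and horizontal distance between cover_tail and strip_end below 0.1 m and angle between cover's own z axis and vertical below 0.1 rad and height (world z) of cover below 0.005 m and linear speed of cover below 0.01 m/s and value of joint tab below 0.02 rad); the robot touches nothing.
It fails at once if the cover is lifted (more than 10 mm) or tipped (more than 0.25 rad) (height (world z) of cover above 0.01 m or angle between cover's own z axis and vertical above 0.25 rad).
It fails at once if the fingers touch the bare terminals (contact force between the fingers and terminals above 0.3 N).
It fails at once if something lying about (tin, bar, marker, pliers, magnet) is moved more than 15 mm (distance of any of paste_tin, copper_bar, marker_r, side_cutters, weld_magnet_1 from where it was at the start of the episode above 0.015 m).
It also fails if it takes over 32 s, if anything falls off the work surface, if the arm or the gripper's body presses on something with over 40 N, if the wrist force passes 120 N, or if a joint passes its speed limit or range.

## Working session

There is one attempt and no reset: what is moved stays moved. The work goes in short steps, Python scripts to look and compute and a tool call to move; the robot and the scene stay as the last step left them, time stands still between calls to the robot, and variables do not carry over. Pictures are saved under pics/ and viewed, and the job is handed in when it is done.

Besides the shell and the picture viewer there is one more tool, called after "Call:" as name(argument=value, ...), one argument or row to a line, values as JSON. step_arm: Moves the arm, as the interface text tells. Its arguments: {"type":"object","properties":{"dr":{"type":"array"},"xyz":{"type":"array"},"gripper":{"type":"array"},"squeeze":{"type":"number"}},"required":["dr","xyz","gripper"]}

```bash
mkdir -p pics
python3 - <<'E'
from workcell import bot
import cv2,pickle
o=bot.get_obs();print({k:o[k] for k in('time','ee_pos','tcp_rot','opening','q')})
for n in('scene','side'):
    p=bot.camera(n);pickle.dump(p,open(f'{n}0.pkl','wb'))
    im=p['image'][:,:,::-1].copy()
    for t in('unit','tab','cover','paste_tin','copper_bar','marker_r','side_cutters','weld_magnet_1'):
        for r in bot.regions_of(p,t)[:2]:
            print(n,t,round(r['p'],2),[round(float(v)) for v in r['box']])
    cv2.imwrite(f'pics/{n}0.png',im)
    print(p['camera_matrix'].round(1).tolist(),p['R'].round(3).tolist(),p['t'].round(3).tolist())
E
```

```text
{'time': 0.0, 'ee_pos': array([0.23853891, 0.4953163 , 0.23057501]), 'tcp_rot': array([-1.79923264e+02,  2.04348098e-04,  1.54286651e+02]), 'opening': 0.08557558205650302, 'q': array([ 6.42851494e+01,  5.01038434e+00,  1.00327879e+01,  9.50991400e+01,
       -2.06358376e-04,  8.99984992e+01])}
scene unit 0.8 [276, 169, 36, 19]
scene tab 0.43 [281, 166, 22, 8]
scene cover 0.49 [300, 173, 12, 6]
scene paste_tin 0.92 [281, 263, 37, 37]
scene copper_bar 0.8 [247, 187, 35, 24]
scene marker_r 0.56 [212, 237, 16, 36]
scene side_cutters 0.93 [399, 244, 58, 47]
scene weld_magnet_1 0.56 [211, 179, 27, 16]
[[423.6, 0.0, 277.0], [0.0, 423.6, 204.1], [0.0, 0.0, 1.0]] [[0.672, -0.741, 0.012], [-0.425, -0.398, -0.813], [0.607, 0.541, -0.582]] [-0.363, 0.257, 0.706]
side unit 0.84 [337, 193, 33, 24]
side unit 0.63 [339, 193, 15, 18]
side tab 0.62 [340, 195, 17, 16]
side cover 0.86 [346, 217, 28, 32]
side paste_tin 0.94 [243, 281, 37, 34]
side copper_bar 0.45 [292, 190, 17, 4]
side copper_bar 0.3 [276, 180, 33, 19]
side marker_r 0.89 [213, 237, 42, 34]
side marker_r 0.22 [338, 196, 13, 20]
side side_cutters 0.57 [384, 326, 38, 69]
side side_cutters 0.27 [339, 196, 14, 14]
side weld_magnet_1 0.57 [274, 179, 33, 17]
[[541.4, 0.0, 277.6], [0.0, 541.4, 210.6], [0.0, 0.0, 1.0]] [[0.982, -0.186, -0.001], [-0.107, -0.558, -0.823], [0.153, 0.809, -0.568]] [-0.495, 0.118, 1.057]
```

View pics/scene0.png

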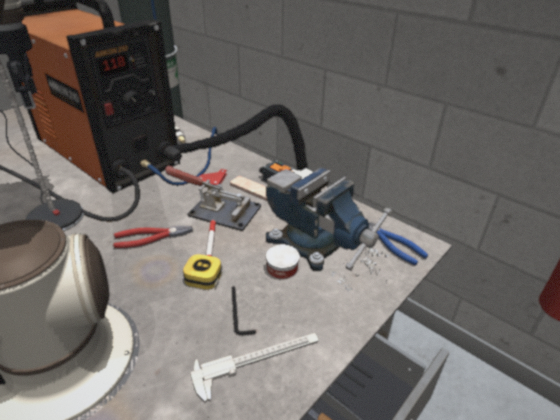

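View pics/side0.png

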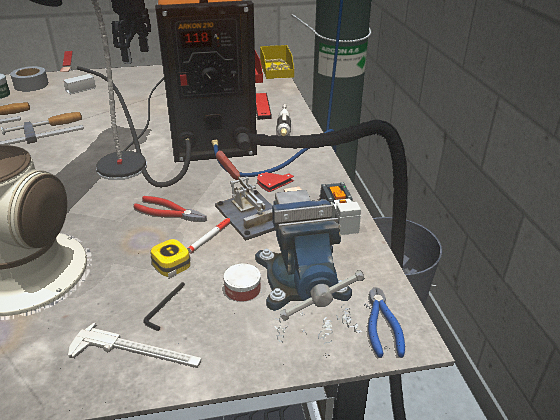

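```bash
cat > h.py <<'E'
import numpy as np,pickle,cv2
def ray(p,u,v):
    K=p['camera_matrix'];R=p['R'];t=p['t']
    c=-R.T@t; d=R.T@np.linalg.solve(K,np.array([u,v,1.0])); return c,d
def onz(p,u,v,z):
    c,d=ray(p,u,v); return c+d*(z-c[2])/d[2]
def proj(p,X):
    X=np.atleast_2d(X); c=X@p['R'].T+p['t']; q=c@p['camera_matrix'].T; return q[:,:2]/q[:,2:]
E
python3 - <<'E'
from h import *
for n,b in(('scene',(240,120,360,210)),('side',(260,140,400,245))):
    p=pickle.load(open(n+'0.pkl','rb'));im=p['image'][b[1]:b[3],b[0]:b[2],::-1]
    s=800//(b[2]-b[0]); cv2.imwrite(f'pics/{n}0z.png',cv2.resize(im,None,fx=s,fy=s,interpolation=cv2.INTER_CUBIC))
    print(s)
p=pickle.load(open('scene0.pkl','rb'));s=pickle.load(open('side0.pkl','rb'))
print('tab',onz(p,281,166,.05),onz(s,340,195,.05))
print('cover',onz(p,300,173,.055),onz(s,346,217,.035))
print('tin',onz(p,281,263,.017),onz(s,243,281,.017))
E
```

```text
6
5
tab [0.6602851  0.09481335 0.05      ] [0.65724121 0.07370794 0.05      ]
cover [0.66107112 0.02999138 0.055     ] [0.65321622 0.01097783 0.035     ]
tin [ 0.40921686 -0.13015216  0.017     ] [ 0.41411936 -0.12717293  0.017     ]
```

View pics/scene0z.png

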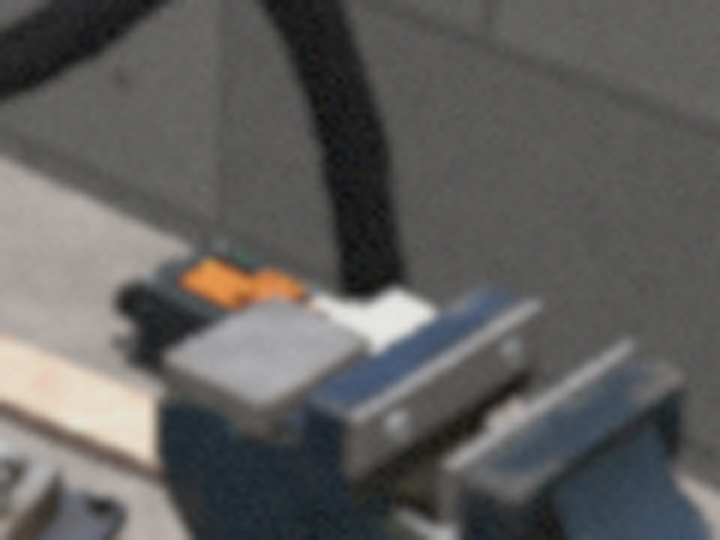

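View pics/side0z.png

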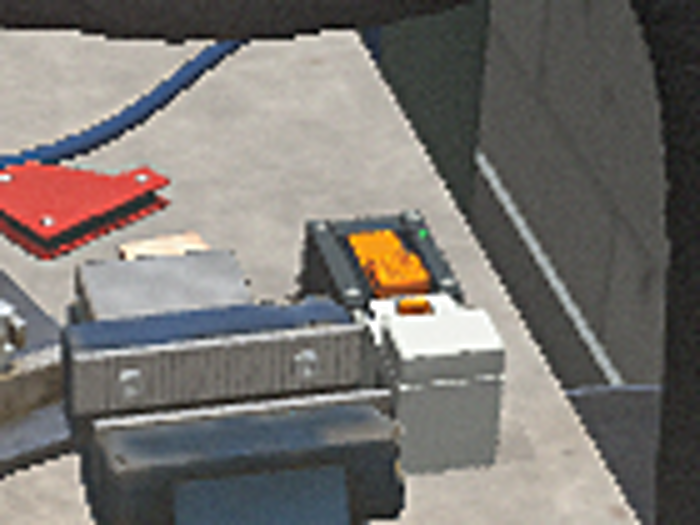

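```bash
cat >> h.py <<'E'
def tri(obs):
    A=[];b=[]
    for p,u,v in obs:
        c,d=ray(p,u,v); d=d/np.linalg.norm(d); M=np.eye(3)-np.outer(d,d); A.append(M);b.append(M@c)
    A=np.vstack(A);b=np.hstack(b); X=np.linalg.lstsq(A,b,rcond=None)[0]
    return X, [np.linalg.norm(proj(p,X)[0]-(u,v)) for p,u,v in obs]
E
python3 - <<'E'
from h import *
p=pickle.load(open('scene0.pkl','rb'));s=pickle.load(open('side0.pkl','rb'))
for nm,a,b in (('hose mid',(225,139),(320,134)),('hose top',(275,109),(375,126)),('hose bend',(297,135),(400,160)),('tab',(281,166.5),(340,195)),
 ('jaw tip right',(240+540/6,120+305/6),(260+395/5,140+395/5)),('blue jaw top R',(240+490/6,120+290/6),(260+360/5,140+325/5)),('anvil back corner',(240+265/6,120+300/6),(260+245/5,140+250/5)),('anvil left corner',(240+165/6,120+355/6),(260+75/5,140+262/5))):
    print(nm,tri([(p,*a),(s,*b)]))
for i in range(110,200,10): print(i, [onz(s,400,i,z).round(2).tolist() for z in (0.1,.2)]) if i%30==0 else 0
# bench right edge
print(onz(s,331,146,0),onz(s,452,364,0), onz(s,388,245,0))
E
```

```text
hose mid (array([0.67800805, 0.33846003, 0.05223103]), [np.float64(4.276729646993242), np.float64(4.93019924214585)])
hose top (array([0.78329834, 0.22955803, 0.13237109]), [np.float64(0.48774597517409174), np.float64(0.589583345261092)])
hose bend (array([0.84205933, 0.19253766, 0.04746615]), [np.float64(1.526304351866084), np.float64(1.9126833420336355)])
tab (array([0.6656968 , 0.09805936, 0.03924707]), [np.float64(1.8289364224637321), np.float64(2.1870887800468957)])
jaw tip right (array([ 0.59913183, -0.10619678,  0.13261112]), [np.float64(4.990624916181369), np.float64(6.034574712061016)])
blue jaw top R (array([ 0.5897134 , -0.08719035,  0.14340847]), [np.float64(1.7436033483461306), np.float64(2.087062198589444)])
anvil back corner (array([0.56853615, 0.00470336, 0.11578608]), [np.float64(0.33799859139712696), np.float64(0.3931647955312363)])
anvil left corner (array([ 0.49697117, -0.00958601,  0.12870352]), [np.float64(0.011979360116978314), np.float64(0.013482713532739238)])
120 [[0.88, 0.31, 0.1], [0.79, 0.11, 0.2]]
150 [[0.82, 0.16, 0.1], [0.74, -0.02, 0.2]]
180 [[0.77, 0.03, 0.1], [0.7, -0.12, 0.2]]
[0.72665783 0.38982581 0.        ] [ 0.7192058  -0.36729958  0.        ] [ 0.72646365 -0.05506058  0.        ]
```

```bash
python3 - <<'E'
from h import *
p=pickle.load(open('scene0.pkl','rb'));s=pickle.load(open('side0.pkl','rb'))
print(onz(s,120,165,0),onz(p,52,212,0), onz(s,195,160,0),onz(s,257,155,0),onz(p,110,187,0))
print(tri([(p,8,35),(s,100,5)]))
print(proj(p,[[.239,.496,.231]]),proj(s,[[.239,.496,.231],[.239,.496,.35]]))
E
cat > plan.py <<'E'
import numpy as np,sys
from scipy.spatial.transform import Rotation as Ro
# usage: plan(target xyz, target R or rpy) -> tool shift units & dr
from workcell import bot
def plan(X,rpy=None):
    o=bot.get_obs(); R0=Ro.from_euler('xyz',o['tcp_rot'],degrees=True)
    s=R0.inv().apply(np.array(X)-o['ee_pos'])/.04
    dr=np.zeros(3) if rpy is None else (R0.inv()*Ro.from_euler('xyz',rpy,degrees=True)).as_rotvec()
    print('xyz',s.round(3),'dr',dr.round(4),'dist',np.linalg.norm(s)*.04)
E
python3 -c "
from plan import *
plan([.239,.496,.30]); plan([.6,.13,.30]);plan([.6,.13,.30],[180,0,180]);plan([.6,.13,.30],[180,0,90])"
```

```text
[0.1637709  0.39161767 0.        ] [0.17542898 0.41081786 0.        ] [0.35574925 0.38153812 0.        ] [0.51963971 0.377674   0.        ] [0.32983085 0.40883776 0.        ]
(array([0.19175184, 0.34203153, 0.41574334]), [np.float64(4.444557338385), np.float64(3.6313902739454025)])
[[ 33.01755305 105.44256873]] [[137.43303231  61.98617268]
 [130.06110514  13.30709043]]
xyz [-0.003  0.014 -1.717] dr [0. 0. 0.] dist 0.06869962557398117
xyz [-12.104  -4.314  -1.717] dr [0. 0. 0.] dist 0.5185610355663195
xyz [-12.104  -4.314  -1.717] dr [ 0.      0.     -0.4488] dist 0.5185610355663195
xyz [-12.104  -4.314  -1.717] dr [1.000e-04 0.000e+00 1.122e+00] dist 0.5185610355663195
```

Run:
```python
from h import *
from workcell import bot
w=bot.camera('wrist');pickle.dump(w,open('w0.pkl','wb'))
cv2.imwrite('pics/w0.png',w['image'][:,:,::-1])
o=bot.get_obs();print('cam pos',-w['R'].T@w['t'],w['camera_matrix'][0,0]);print(w['R'])
a=pickle.load(open('scene0.pkl','rb'))['image'][0:240,0:200,::-1]
b=pickle.load(open('side0.pkl','rb'))['image'][0:200,60:260,::-1]
cv2.imwrite('pics/l0.png',np.hstack([cv2.resize(a,(400,480)),cv2.resize(b,(400,400+80))]))
```

```text
cam pos [0.16827731 0.52815473 0.37336849] 374.0787332453877
[[ 4.34826054e-01  9.00514418e-01  2.92521208e-04]
 [ 8.57969349e-01 -4.14381191e-01  3.03606365e-01]
 [ 2.73523124e-01 -1.31764983e-01 -9.52797507e-01]]
```

View pics/l0.png

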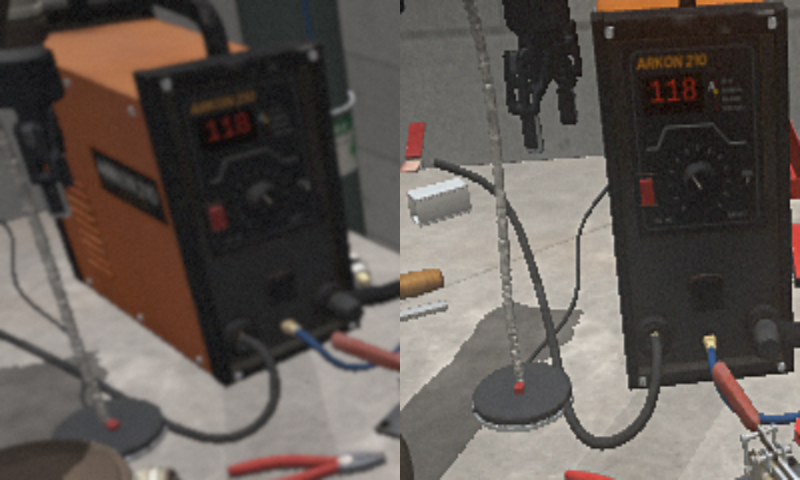

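View pics/w0.png

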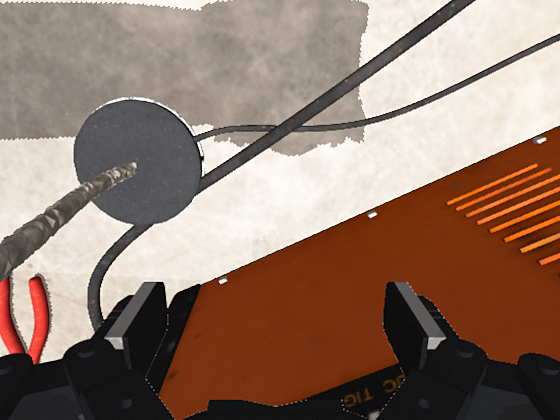

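Run:
```python
from h import *
L=lambda n:pickle.load(open(n,'rb'))
p,s,w=L('scene0.pkl'),L('side0.pkl'),L('w0.pkl')
print('base',onz(w,135,165,0.015),onz(s,120,160,.015),onz(p,56,210,.015))
print('welder side bottom',onz(w,200,285,0),onz(w,540,140,0), onz(p,110,187,0))
# fit pole line: plane from wrist x side, etc
def plane(c,a,b):
    c0,d1=ray(c,*a);_,d2=ray(c,*b);n=np.cross(d1,d2);n/=np.linalg.norm(n);return n,n@c0
ps=plane(s,(98,10),(118,155)); pp=plane(p,(10,70),(50,200)); pw=plane(w,(130,168),(5,262))
for z in(0,.1,.2,.3,.4,.5,.6):
    for A in((ps,pp),(ps,pw),(pp,pw)):
        M=np.array([A[0][0][:2],A[1][0][:2]]);r=np.array([q[1]-q[0][2]*z for q in A]);print(z,np.linalg.solve(M,r).round(3),end=' ')
    print()
# welder top: corner front-left top
print('top front-left',tri([(p,68,38),(s,208,5)]))
```

```text
base [0.16843179 0.37817464 0.015     ] [0.16624802 0.39067715 0.015     ] [0.17951097 0.38874181 0.015     ]
welder side bottom [ 3.14863904e-01  3.64703069e-01 -5.55111512e-17] [0.32096972 0.74490593 0.        ] [0.32983085 0.40883776 0.        ]
0 [0.165 0.364] 0 [0.156 0.443] 0 [0.168 0.372] 
0.1 [0.17  0.364] 0.1 [0.156 0.491] 0.1 [0.174 0.378] 
0.2 [0.174 0.365] 0.2 [0.155 0.54 ] 0.2 [0.18  0.383] 
0.3 [0.179 0.366] 0.3 [0.154 0.588] 0.3 [0.186 0.389] 
0.4 [0.183 0.366] 0.4 [0.153 0.636] 0.4 [0.192 0.395] 
0.5 [0.188 0.367] 0.5 [0.152 0.685] 0.5 [0.197 0.4  ] 
0.6 [0.192 0.367] 0.6 [0.151 0.733] 0.6 [0.203 0.406] 
top front-left (array([0.43801839, 0.68525781, 0.31305372]), [np.float64(0.3856077409629473), np.float64(0.3654012881642246)])
```

Run:
```python
from h import *
L=lambda n:pickle.load(open(n,'rb'))
p,s,w=L('scene0.pkl'),L('side0.pkl'),L('w0.pkl')
for z in(.1,.2,.25,.3,.35,.4,.45,.5,.6,.7): print(z,'front-left edge',proj(p,[[.322,.39,z]]).round(),proj(s,[[.322,.39,z]]).round(),'pole',proj(p,[[.18,.375,z]]).round(),proj(s,[[.18,.375,z]]).round(),proj(w,[[.18,.375,z]]).round())
```

```text
0.1 front-left edge [[102. 157.]] [[178. 125.]] pole [[ 48. 182.]] [[120. 132.]] [[100. 201.]]
0.2 front-left edge [[ 93. 120.]] [[173.  87.]] pole [[ 34. 143.]] [[113.  94.]] [[ 11. 255.]]
0.25 front-left edge [[ 87. 100.]] [[171.  67.]] pole [[ 26. 121.]] [[109.  73.]] [[-78. 309.]]
0.3 front-left edge [[82. 78.]] [[169.  46.]] pole [[18. 98.]] [[105.  52.]] [[-258.  419.]]
0.35 front-left edge [[76. 55.]] [[166.  24.]] pole [[ 9. 73.]] [[101.  29.]] [[-814.  757.]]
0.4 front-left edge [[69. 31.]] [[163.   1.]] pole [[-1. 46.]] [[96.  6.]] [[ 25271. -15146.]]
0.45 front-left edge [[63.  5.]] [[161. -24.]] pole [[-11.  17.]] [[ 92. -19.]] [[1276. -516.]]
0.5 front-left edge [[ 55. -23.]] [[158. -49.]] pole [[-23. -14.]] [[ 87. -45.]] [[ 786. -217.]]
0.6 front-left edge [[ 39. -86.]] [[ 151. -104.]] pole [[-48. -85.]] [[  77. -102.]] [[533. -63.]]
0.7 front-left edge [[  20. -159.]] [[ 144. -165.]] pole [[ -78. -169.]] [[  65. -165.]] [[447. -11.]]
```

Call:
step_arm(
  dr=[
    [0,0,0],
    [0,0,0],
    [0,0,0],
    [0,0,0],
    [0,0,0],
    [0,0,0],
    [0,0,0],
    [0,0,0],
  ],
  xyz=[
    [0,0,-0.5],
    [0,0,-1.2],
    [0,0,-2],
    [0,0,-3],
    [0,0,-4],
    [0,0,-5],
    [0,0,-5.6],
    [0,0,-5.6],
  ],
  gripper=[0,0,0,0,0,0,0,0],
)

```text
time: 1.75
ee_pos: [0.2388, 0.4958, 0.4587]
tcp_rot: [179.7, 0.0, 154.3]
wrist_force: [-0.3, 0.1, -0.5]
opening: 0.0002
```

```bash
cat > snap.py <<'E'
import sys,pickle,cv2
from workcell import bot
for a in sys.argv[2:]:
    p=bot.camera(a);pickle.dump(p,open(f'{a}{sys.argv[1]}.pkl','wb'));cv2.imwrite(f'pics/{a}{sys.argv[1]}.png',p['image'][:,:,::-1])
E
python3 snap.py 1 wrist; python3 -c "
from plan import *
print(bot.get_obs()['q'].round(1))
plan([.45,.30,.46],[180,0,90]);plan([.6,.12,.30],[180,0,90])"
```

```text
[ 64.3  21.   56.9 125.7   0.   90. ]
xyz [-6.882 -2.13  -0.096] dr [ 0.0028 -0.0018  1.122 ] dist 0.288190653936288
xyz [-12.213  -4.569   3.897] dr [ 0.0028 -0.0018  1.122 ] dist 0.5443960441645411
```

View pics/wrist1.png

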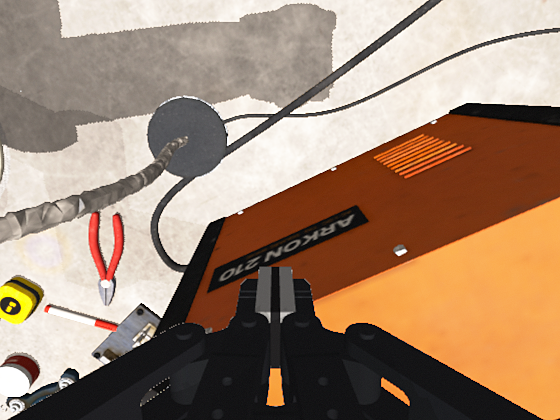

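Call:
step_arm(
  dr=[
    [0,0,0.1],
    [0,0,0.24],
    [0,0,0.38],
    [0,0,0.52],
    [0,0,0.66],
    [0,0,0.8],
    [0,0,0.94],
    [0.0028,-0.0018,1.08],
  ],
  xyz=[
    [-0.5,-0.15,0],
    [-1.4,-0.43,0],
    [-2.4,-0.74,0],
    [-3.4,-1.05,0],
    [-4.4,-1.36,0],
    [-5.4,-1.67,0],
    [-6.3,-1.95,0],
    [-6.9,-2.13,0],
  ],
  gripper=[0,0,0,0,0,0,0,0],
)

```text
time: 2.6
ee_pos: [0.4517, 0.297, 0.454]
tcp_rot: [-179.8, 0.2, 92.0]
wrist_force: [-0.4, -0.5, 0.2]
opening: 0.0003
```

```bash
python3 -c "
from plan import *
print(bot.get_obs()['q'].round(1))
plan([.62,.11,.28],[180,0,90])"
```

```text
[ 3.340e+01  1.910e+01  5.400e+01  1.252e+02 -1.000e-01  1.214e+02]
xyz [-4.8    4.055  4.358] dr [-0.0029  0.0042  0.0346] dist 0.3058756913703971
```

Call:
step_arm(
  dr=[
    [0,0,0.0346],
    [0,0,0.0346],
    [0,0,0.0346],
    [0,0,0.0346],
    [0,0,0.0346],
    [0,0,0.0346],
    [0,0,0.0346],
    [-0.0029,0.0042,0.0346],
  ],
  xyz=[
    [-0.4,0.3,0.3],
    [-1.1,0.9,0.9],
    [-1.9,1.6,1.7],
    [-2.7,2.3,2.4],
    [-3.5,3.0,3.2],
    [-4.2,3.6,3.8],
    [-4.8,4.05,4.2],
    [-4.8,4.05,4.2],
  ],
  gripper=[0,0,0,0,0,0,0,0],
)

```text
time: 3.4
ee_pos: [0.6205, 0.1102, 0.2816]
tcp_rot: [-179.7, 0.0, 90.2]
wrist_force: [-0.2, 0.7, -0.9]
opening: 0.0002
```

```bash
python3 snap.py 2 wrist
```

```text
(no output)
```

View pics/wrist2.png

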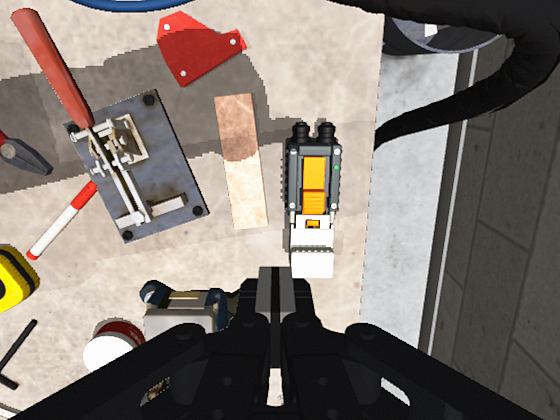

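Run:
```python
from h import *
w=pickle.load(open('wrist2.pkl','rb'))
im=w['image'][115:285,270:360,::-1]
cv2.imwrite('pics/w2z.png',cv2.resize(im,None,fx=3.5,fy=3.5,interpolation=cv2.INTER_CUBIC) if 0 else cv2.resize(im,(315,595),interpolation=cv2.INTER_CUBIC))
```

```text
(no output)
```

View pics/w2z.png

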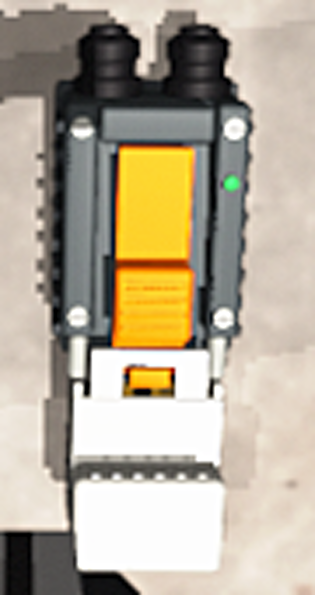

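Run:
```python
from h import *
from scipy.optimize import least_squares
w=pickle.load(open('wrist2.pkl','rb'))
P=np.array([[-11.5,-12,52],[11.5,-12,52],[-11.5,-35,52],[11.5,-35,52],[-23,-74,63],[23,-74,63],[-23,-105,63],[23,-105,63]])/1e3
uv=np.array([[116,268],[192,268],[113,346],[190,346],[77,479],[222,479],[77,570],[222,570]])/3.5+[270,115]
def T(a): 
    c,s=np.cos(a[2]),np.sin(a[2]); return np.c_[P[:,0]*c-P[:,1]*s+a[0],P[:,0]*s+P[:,1]*c+a[1],P[:,2]]
r=least_squares(lambda a:(proj(w,T(a))-uv).ravel(),[.66,.1,0])
print(r.x[:2],np.degrees(r.x[2])); print((proj(w,T(r.x))-uv).round(1)); print('pad',T(r.x)[:4].mean(0),'face',T(r.x)[4:6].mean(0))
print(-w['R'].T@w['t'])
for u in[(360,280),(374,130)]: print('bench edge',onz(w,*u,0))
s=pickle.load(open('side0.pkl','rb'));p=pickle.load(open('scene0.pkl','rb'))
a=r.x
for c,n,b,k in((s,'side',(260,140,400,245),5),(p,'scene',(240,120,360,210),6)):
    im=c['image'][b[1]:b[3],b[0]:b[2],::-1];im=cv2.resize(im,None,fx=k,fy=k,interpolation=cv2.INTER_CUBIC)
    for q in (proj(c,T(a))-[b[0],b[1]])*k: cv2.circle(im,tuple(int(v) for v in q),3,(0,255,0),-1)
    cv2.imwrite(f'pics/chk_{n}.png',im)
```

```text
[0.65868627 0.10357886] 0.34254041522774703
[[-0.5  0.2]
 [ 0.3  0.1]
 [-0.1 -0.7]
 [ 0.  -0.7]
 [-0.8  0. ]
 [ 1.8 -0. ]
 [-1.1  0.7]
 [ 0.4  0.7]]
pad [0.65882677 0.08007928 0.052     ] face [0.65912868 0.02958018 0.063     ]
[0.62081777 0.18696843 0.42364043]
bench edge [ 0.7260256  -0.03604291  0.        ]
bench edge [0.72821728 0.14902923 0.        ]
```

View pics/chk_side.png

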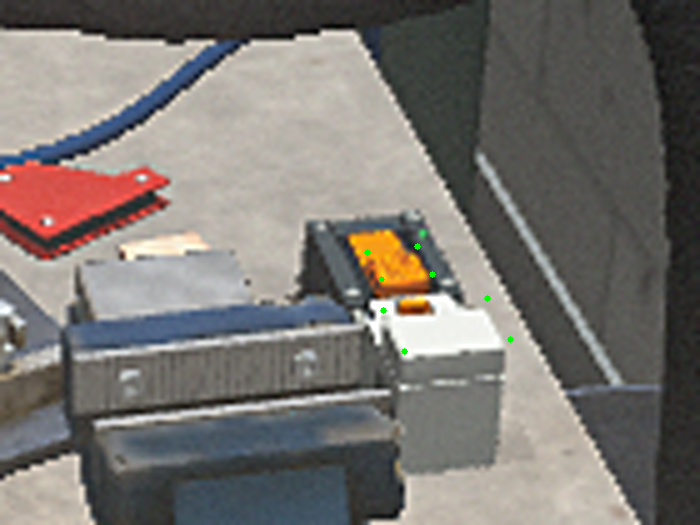

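View pics/chk_scene.png

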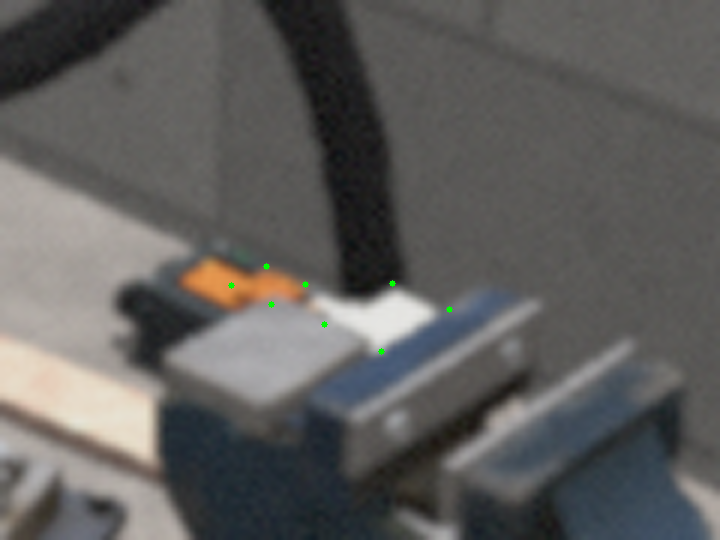

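```bash
python3 -c "
from plan import *
plan([.6585,.080,.10],[180,0,90.3])"
```

```text
xyz [-0.8    0.98   4.595] dr [-0.0035 -0.0008 -0.0006] dist 0.1906549040178091
```

Call:
step_arm(
  dr=[
    [-0.0035,0,0],
    [-0.0035,0,0],
    [-0.0035,0,0],
    [-0.0035,0,0],
    [-0.0035,0,0],
    [-0.0035,0,0],
    [-0.0035,0,0],
    [-0.0035,0,0],
  ],
  xyz=[
    [-0.1,0.12,0.5],
    [-0.3,0.35,1.3],
    [-0.5,0.6,2.2],
    [-0.7,0.85,3.1],
    [-0.8,0.98,3.9],
    [-0.8,0.98,4.4],
    [-0.8,0.98,4.6],
    [-0.8,0.98,4.6],
  ],
  gripper=[0,0,0,0,0,0,0,0],
)

```text
time: 4.25
ee_pos: [0.6588, 0.0827, 0.103]
tcp_rot: [179.8, -0.1, 90.5]
wrist_force: [0.8, -0.5, 0.2]
opening: -0.0001
```

```bash
python3 snap.py 3 wrist scene side
```

```text
(no output)
```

View pics/wrist3.png

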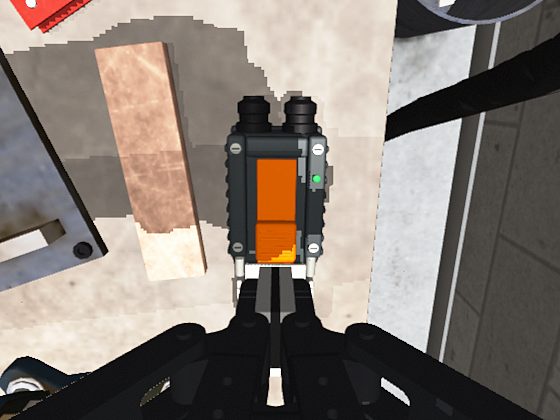

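View pics/side3.png

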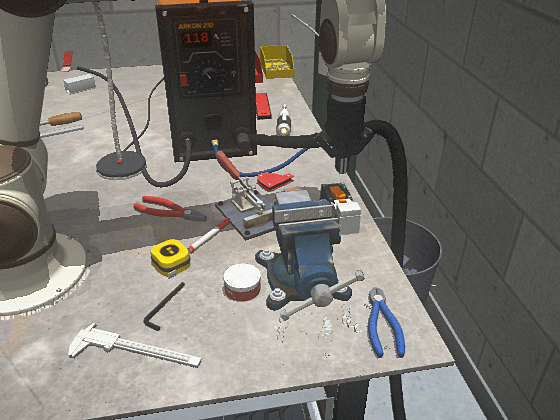

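Run:
```python
from h import *
w=pickle.load(open('wrist3.pkl','rb'))
for q in[(256.5,222.5),(295.5,222.5),(257,262.5),(295.5,262.5)]: print(onz(w,*q,.052))
for q in[(236,148),(319,148),(238,248),(314,248)]: print('screw',onz(w,*q,.045))
im=w['image'][120:300,210:350,::-1];cv2.imwrite('pics/w3z.png',cv2.resize(im,None,fx=3.3,fy=3.3,interpolation=cv2.INTER_CUBIC))
p=pickle.load(open('scene3.pkl','rb'));cv2.imwrite('pics/s3z.png',cv2.resize(p['image'][90:210,220:380,::-1],None,fx=4.5,fy=4.5,interpolation=cv2.INTER_CUBIC))
from plan import *; plan([.6585,.080,.058],[180,0,90.3])
```

```text
[0.6484307  0.09254404 0.052     ]
[0.66972924 0.09267222 0.052     ]
[0.64853007 0.06863198 0.052     ]
[0.67029979 0.06875379 0.052     ]
screw [0.63752847 0.13196379 0.045     ]
screw [0.68168838 0.13226112 0.045     ]
screw [0.63729222 0.07446988 0.045     ]
screw [0.68125902 0.07472278 0.045     ]
xyz [-0.065 -0.053  1.189] dr [ 0.0075 -0.0017  0.0027] dist 0.04769598559524527
```

View pics/w3z.png

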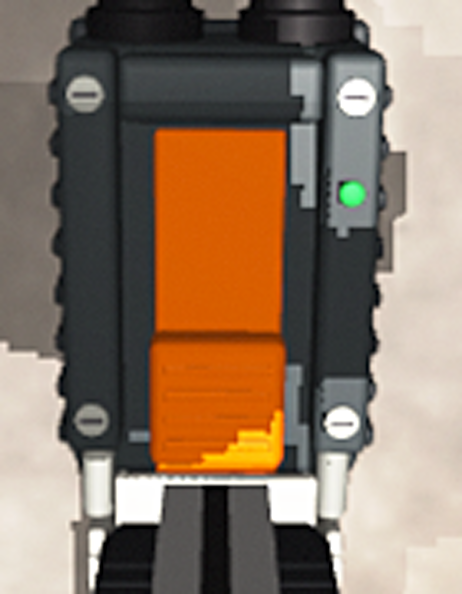

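View pics/s3z.png

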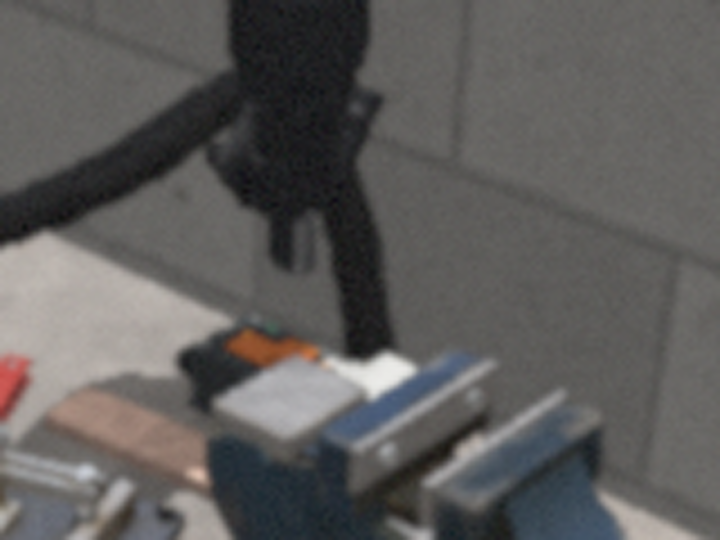

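Call:
step_arm(
  dr=[
    [0,0,0],
    [0,0,0],
    [0,0,0],
    [0,0,0],
    [0,0,0],
    [0,0,0],
    [0,0,0],
    [0,0,0],
  ],
  xyz=[
    [0,0,0.3],
    [0,0,0.7],
    [0,0,1.0],
    [0,0,1.15],
    [0,0,1.25],
    [0,0,1.32],
    [0,0,1.39],
    [0,0,1.42],
  ],
  gripper=[0,0,0,0,0,0,0,0],
)

```text
time: 5.2
ee_pos: [0.6599, 0.0816, 0.0479]
tcp_rot: [179.7, -0.0, 90.4]
wrist_force: [-6.1, -3.4, 8.4]
opening: 0.0005
```

Call:
step_arm(
  dr=[
    [0,0,0],
    [0,0,0],
    [0,0,0],
    [0,0,0],
    [0,0,0],
    [0,0,0],
    [0,0,0],
    [0,0,0],
  ],
  xyz=[
    [0,0,0.02],
    [0,0,0.04],
    [0,0,0.04],
    [0,0,0.04],
    [0,0,0.04],
    [0,0,0.04],
    [0,0,0.04],
    [0,0,0.04],
  ],
  gripper=[0,0,0,0,0,0,0,0],
)

```text
time: 6.0
ee_pos: [0.66, 0.0816, 0.0474]
tcp_rot: [179.7, -0.0, 90.4]
wrist_force: [-7.8, -3.4, 12.0]
opening: 0.0001
```

```bash
python3 snap.py 4 side scene
python3 - <<'E'
from h import *
b=(300,150,400,250);a=[pickle.load(open(f'side{i}.pkl','rb'))['image'][b[1]:b[3],b[0]:b[2],::-1] for i in(3,4)]
cv2.imwrite('pics/cmp4.png',cv2.resize(np.hstack(a),None,fx=4,fy=4,interpolation=cv2.INTER_CUBIC))
E
```

```text
(no output)
```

View pics/cmp4.png

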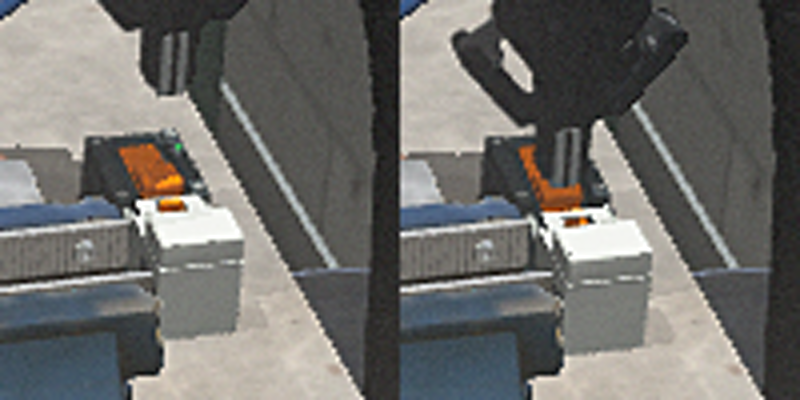

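Call:
step_arm(
  dr=[
    [0,0,0],
    [0,0,0],
    [0,0,0],
    [0.05,0,0],
    [0.1,0,0],
    [0.15,0,0],
    [0.175,0,0],
    [0.175,0,0],
  ],
  xyz=[
    [0,0,-0.2],
    [0,0,-0.5],
    [0,0,-0.8],
    [-0.1,0,-0.8],
    [-0.4,0,-0.8],
    [-0.8,0,-0.8],
    [-1.1,0,-0.8],
    [-1.1,0,-0.8],
  ],
  gripper=[0,0,0,0,0,0,0,0],
)

```text
time: 6.9
ee_pos: [0.6609, 0.0368, 0.077]
tcp_rot: [-170.2, -0.1, 90.3]
wrist_force: [-0.1, 0.6, -0.2]
opening: -0.0003
```

```bash
python3 snap.py 5 wrist side scene
python3 - <<'E'
from h import *
b=(290,110,430,250);a=pickle.load(open(f'side5.pkl','rb'))['image'][b[1]:b[3],b[0]:b[2],::-1];c=pickle.load(open(f'scene5.pkl','rb'))['image'][90:230,230:370,::-1]
cv2.imwrite('pics/cmp5.png',cv2.resize(np.hstack([a,c]),(800,400),interpolation=cv2.INTER_CUBIC))
from plan import *; plan([.659,.036,.052])
E
```

```text
xyz [-0.065  0.073  0.635] dr [0. 0. 0.] dist 0.025713770811354574
```

View pics/cmp5.png

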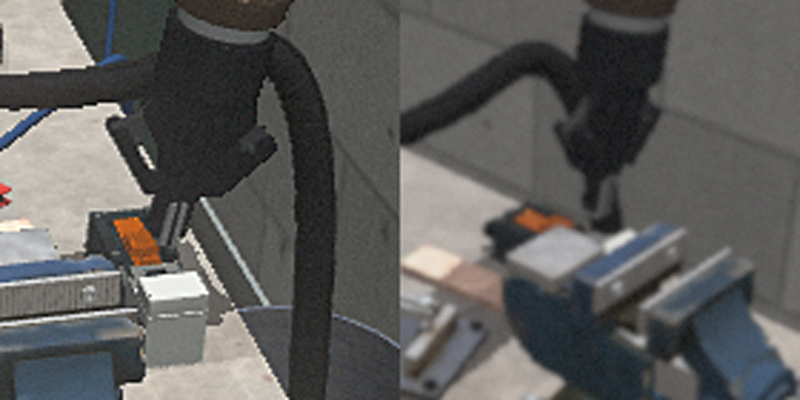

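View pics/wrist5.png

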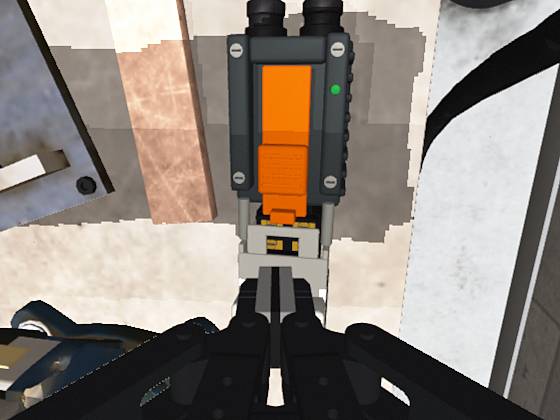

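Run:
```python
from h import *
w=pickle.load(open('wrist5.pkl','rb'))
print(onz(w,248,227,.045),onz(w,320,227,.045),onz(w,282,220,.045))
w3=pickle.load(open('wrist3.pkl','rb'));print(w['R'],w['t'])
```

```text
[0.64135276 0.04979281 0.045     ] [0.67723691 0.05215786 0.045     ] [0.6585725 0.0545767 0.045    ]
[[ 0.98545668  0.00492504 -0.16985546]
 [ 0.05613607 -0.95289598  0.29805704]
 [-0.16038664 -0.30325731 -0.93931418]] [-0.63813065  0.00497512  0.34807526]
```

Call:
step_arm(
  dr=[
    [0,0,0],
    [0,0,0],
    [0,0,0],
    [0,0,0],
    [0,0,0],
    [0,0,0],
    [0,0,0],
    [0,0,0],
  ],
  xyz=[
    [0,0.02,0.2],
    [0,0.05,0.45],
    [0,0.07,0.6],
    [0,0.07,0.63],
    [0,0.07,0.63],
    [-0.1,0.07,0.63],
    [-0.2,0.07,0.63],
    [-0.3,0.07,0.63],
  ],
  gripper=[0,0,0,0,0,0,0,0],
)

```text
time: 7.85
ee_pos: [0.659, 0.0257, 0.0522]
tcp_rot: [-170.3, -0.1, 90.4]
wrist_force: [0.6, 1.2, -0.7]
opening: -0.0001
```

Call:
step_arm(
  dr=[
    [0,0,0],
    [0,0,0],
    [0,0,0],
    [0,0,0],
    [0,0,0],
    [0,0,0],
    [0,0,0],
    [0,0,0],
  ],
  xyz=[
    [-0.1,0,0],
    [-0.2,0,0],
    [-0.3,0,0],
    [-0.4,0,0],
    [-0.5,0,0],
    [-0.6,0,0],
    [-0.7,0,0],
    [-0.8,0,0],
  ],
  gripper=[0,0,0,0,0,0,0,0],
)

```text
time: 8.65
ee_pos: [0.659, -0.0062, 0.0518]
tcp_rot: [-170.3, -0.1, 90.4]
wrist_force: [-0.1, -0.1, 0.9]
opening: 0.0003
```

```bash
python3 snap.py 6 wrist side
python3 - <<'E'
from h import *
b=(290,110,430,250);a=pickle.load(open(f'side6.pkl','rb'))['image'][b[1]:b[3],b[0]:b[2],::-1];c=pickle.load(open(f'wrist6.pkl','rb'))['image'][70:420,100:450,::-1]
cv2.imwrite('pics/cmp6.png',np.hstack([cv2.resize(a,(400,400),interpolation=cv2.INTER_CUBIC),cv2.resize(c,(400,400))]))
E
```

```text
(no output)
```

View pics/cmp6.png

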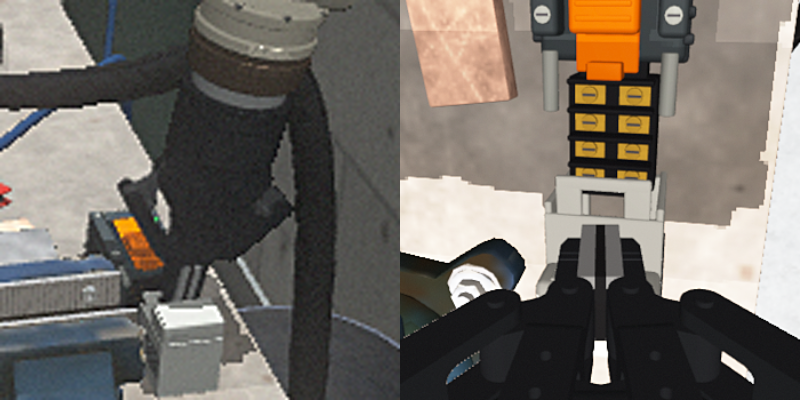

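Run:
```python
from h import *
w=pickle.load(open('wrist6.pkl','rb'))
print(onz(w,100+205*.875,226,.045),onz(w,100+(560-400)*.875,226,.045),onz(w,100+(655-400)*.875,226,.045))
```

```text
[0.65934579 0.01745166 0.045     ] [0.64221379 0.01630681 0.045     ] [0.67762835 0.01867339 0.045     ]
```

Call:
step_arm(
  dr=[
    [0,0,0],
    [0,0,0],
    [0,0,0],
    [0,0,0],
    [0,0,0],
    [0,0,0],
    [0,0,0],
    [0,0,0],
  ],
  xyz=[
    [-0.12,0,0],
    [-0.24,0,0],
    [-0.36,0,0],
    [-0.48,0,0],
    [-0.6,0,0],
    [-0.7,0,0],
    [-0.77,0,0],
    [-0.8,0,0],
  ],
  gripper=[0,0,0,0,0,0,0,0],
)

```text
time: 9.55
ee_pos: [0.6593, -0.0383, 0.0518]
tcp_rot: [-170.3, -0.1, 90.4]
wrist_force: [-0.5, 0.5, 0.2]
opening: -0.0003
```

```bash
python3 snap.py 7 wrist side
python3 - <<'E'
from h import *
b=(290,110,430,250);a=pickle.load(open(f'side7.pkl','rb'))['image'][b[1]:b[3],b[0]:b[2],::-1];c=pickle.load(open(f'wrist7.pkl','rb'))['image'][70:420,100:450,::-1]
cv2.imwrite('pics/cmp7.png',np.hstack([cv2.resize(a,(400,400),interpolation=cv2.INTER_CUBIC),cv2.resize(c,(400,400))]))
E
```

```text
(no output)
```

View pics/cmp7.png

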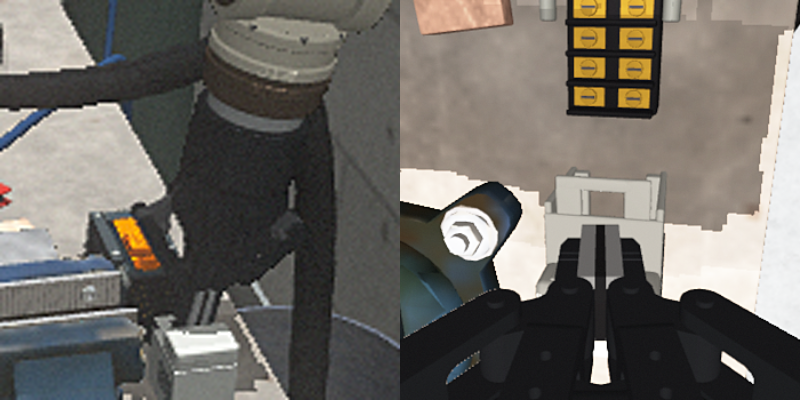

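Run:
```python
from h import *
w=pickle.load(open('wrist7.pkl','rb'))
f=lambda x,y,z:onz(w,100+(x-400)*.875,70+y*.875,z).round(4)
print('bar',f(605,177,.045),'arms',f(555,172,.045),f(660,172,.045),'strip',f(572,108,.034),f(655,112,.034),f(572,114,.02))
```

```text
bar [ 0.6596 -0.0141  0.045 ] arms [ 0.6406 -0.0133  0.045 ] [ 0.6795 -0.0108  0.045 ] strip [0.6448 0.0091 0.034 ] [0.6764 0.0087 0.034 ] [0.6415 0.004  0.02  ]
```

Call:
step_arm(
  dr=[
    [0,0,0],
    [0,0,0],
    [0,0,0],
    [0,0,0],
    [0,0,0],
    [0,0,0],
    [0,0,0],
    [0,0,0],
  ],
  xyz=[
    [0.1,0,0],
    [0.2,0,0],
    [0.25,0,-0.1],
    [0.25,0,-0.5],
    [0.25,0,-1.2],
    [0.25,0,-2.0],
    [0.25,0,-2.6],
    [0.25,0,-2.6],
  ],
  gripper=[0,0,0,0,0,0,0,0],
)

```text
time: 10.45
ee_pos: [0.6783, -0.0276, 0.1585]
tcp_rot: [-170.6, -0.1, 90.4]
wrist_force: [1.0, 1.2, 0.3]
opening: -0.0001
```

```bash
python3 snap.py 8 wrist side scene
python3 - <<'E'
from h import *
b=(290,110,430,250);a=pickle.load(open(f'side8.pkl','rb'))['image'][b[1]:b[3],b[0]:b[2],::-1];c=pickle.load(open(f'wrist8.pkl','rb'))['image'][70:420,100:450,::-1]
cv2.imwrite('pics/cmp8.png',np.hstack([cv2.resize(a,(400,400),interpolation=cv2.INTER_CUBIC),cv2.resize(c,(400,400))]))
E
```

```text
(no output)
```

View pics/cmp8.png

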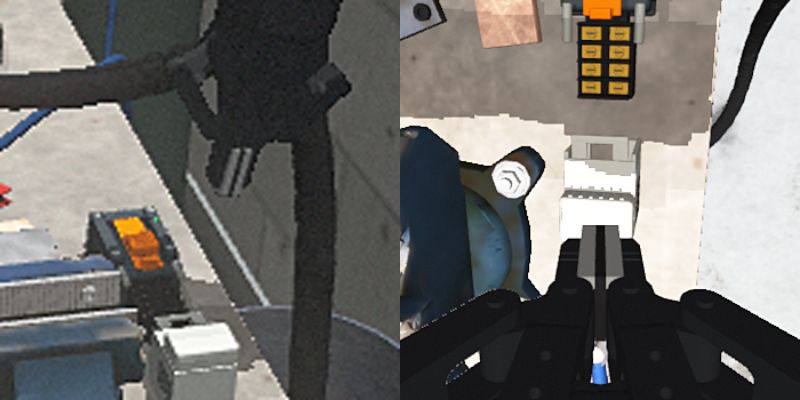

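View pics/side8.png

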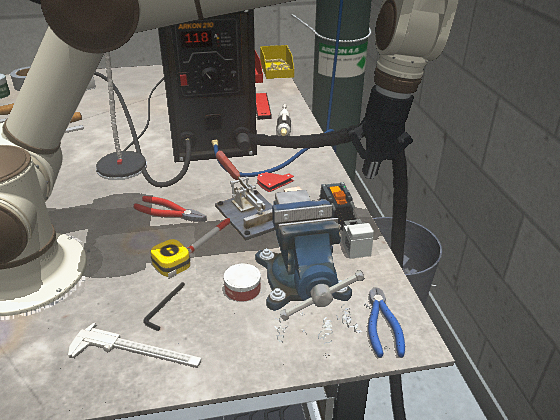

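```bash
python3 -c "
from workcell import bot
o=bot.get_obs();print(o['time'],o['wrist_force'].round(1),o['qd'].round(2));print(bot.job_done())"
```

```text
10.6 [-0.2 -0.  -0.5] [-0.12  0.3  -1.32 -0.2   0.05 -0.03]
the job is handed in; nothing more can be done
None
```

I handed the job in at 10.6 s. The cover is off the terminal strip and standing upright on the bench beyond its end. No verdict was reported.

**What I did:** I pressed the orange tab with the closed fingertips until the push-back force reached about 12 N, with the fingertips 47 mm above the bench. The cover popped forward. I then leaned the tool about 10° so the gripper would clear the vice, and pushed the raised face slowly to -y. After that I backed off and raised the fingers to about 0.16 m.

**Last checks:**
- **Cover:** in the pictures it stands upright. Its tail measured about 18–20 mm past the strip end, just before the fingers backed away.
- **Tab:** it appears fully up again.
- **Contact:** the wrist force was close to zero at hand-in, so the arm was touching nothing I could detect.
- **Bystanders:** the tin, bar, marker, pliers and magnet look unmoved by eye in the side view. I didn't measure them again.

**Disagreements:**
- **Cameras:** the side camera's position for the unit differed from the wrist camera's by about 3–5 mm. I used the closer wrist view, and the moves came out as planned.
- **Side force:** the wrist read about 8 N sideways while pressing the tab, and I didn't find out why. It dropped to zero once the fingers lifted.

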